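# Slide a scooped panel piece along the fence into the corner stop

### The arm

A 6-joint arm with a two-finger parallel gripper is mounted at the origin on the work surface. World frame = base frame: x ahead of the robot, y to its left, z up, the work surface at z = 0. Lengths are in m, angles in rad, forces in N, time in s.
With the tool pointing down it reaches from about 0.35 to 0.775 m from the base axis. Payload 5.5 kg.
Tool frame: the origin (TCP) lies at the very end of the fingers, on their centre line; the grasp point (between the pads) lies 19 mm behind it; z points along the fingers, y is the direction in which the jaws open and shut (so a half turn about z gives the same grasp; the last joint's range is limited). The gripper opens to 85 mm and grips with 20 to 120 N. Pads are 22 mm wide; open, the fingers measure 114 mm over their backs; the gripper's body (76 mm by 85 mm) begins 54 mm behind the grasp point. The pads swing forward as they close: fully open they stand 13 mm farther back than shut.
Start: joints at [-1.304, 0.313, 0.046, 1.304, 0, 1.431], TCP at [0.228, -0.528, 0.231] pointing down, gripper open.
Joint ranges: [-2.76, 2.76], [-0.86, 1.69], [-1.03, 1.26], [-2.2, 2.34], [-1.47, 1.5], [-3.14, 3.14]. Speed limits (rad/s): [2.57, 2.57, 3.14, 3.14, 3.14, 3.14].

### API

Orientations are given as a unit quaternion [w, x, y, z].
In Python, from workcell import get_state, imaging, env, spotter gives the robot as it stands.
- The arm moves only by the tool play_rows, never from a script. Its argument "moves" is a list of rows, each an object with "claw": the finger opening in cm, from 0 to 8.54; "delta_pos": the shift along the tool's x, y, z in cm, a list of three; "twist": the turn about the tool's z in degrees. A call has 1 to 12 rows; each row is the pose to reach, as a shift and turn from the pose commanded when the call began, along the tool's axes at that moment; what a row does not reach only later rows make up. A row lasts 1/8 s, in which the tool goes at most 62.5 mm and 10.7 degrees, less where a joint would pass 70% of its speed; a pose out of reach is approached as far as the arm can. A call with a gripper value outside its range is refused whole. The fingers move at their own pace and stop on an object; "force" is the grip in N (left out, the last holds). Time passes only in rows, so rows that repeat a pose let the fingers close. It gives the time, the measured TCP pose, the force and the opening at its end, in the units of the state.
- get_state(): the state, without advancing time (a new reading comes with each control period).
- imaging.read_camera(name): name is "side" or "top" or "wrist"; returns the picture (420x560x3 uint8, red, green, blue); there is no depth.
- imaging.camera_info(name): a dict with "fx", "fy", "cx", "cy" (pixels), "world_to_cam" (4x4, takes a point from world to camera coordinates). Camera axes: x right, y down, z forward; pixel columns grow to the right and rows downward; lengths in m; the calibration is good to about 2 mm. A picture is of the moment at which its call begins: read the wrist's pose just before it. camera_info takes no time and is no camera call; for the wrist camera it gives the pose at the moment of the call.
- env.hand_in(): hands the job in, once; it reports no verdict.
Trained networks look in the newest picture that a camera, given by its name, has taken for a name from the list of things; names that differ only in an ending like _2 or _b are one class to them, and where a whole thing is asked for, a point or a joint stands for the part that bears it (a point fixed in the world has none). Each returns a list of dicts, best first, with "conf" (0 to 1); they miss things now and then, are a little off and sometimes report something else, mostly with a low value. They report only what shows in the picture. A call takes as long as a camera call. They do not tell look-alikes from the thing itself.
- spotter.spot_in(camera, query): "extent" ([left, top, right, bottom] in pixels, round what is visible of it).
The state is a dict: "clock": time; "joint_pos": joint angles; "qvel": joint speeds; "tau": joint torques, N m; "tcp_pos": TCP position; "orientation": TCP orientation; "wrist_force": force on the tool from outside, world axes, zero at the start; "ft_torque": the same for the moment, N m; "finger_gap": finger opening in m.
Only numpy, scipy, OpenCV 4.12 (cv2) and the standard library are available. Lean on these libraries where they do the work, as an engineer would, in place of code of your own. Each camera call takes 0.05 s, during which the arm holds its last target. There are 200 camera calls.

### The job

Without grasping it, push the pale wooden piece with a fingertip (its scooped edge gives a hold) straight across the jig board until its straight edge lies flat against the aluminium fence. Then, keeping it against the fence, slide it along into the corner pocket of the blue stop until it is fully home against both fence and stop, and take the hand away. Do not lift or tip the piece, and leave the carving, the gouge and the glue bottle where they are.

Things in the scene. Friction and masses are not known exactly. Their poses are not given: they have to be found in the camera images.
- board: Grey-faced plywood jig board fixed on the bench, 280 mm (its x) by 500 mm (its y), 18 mm thick; origin: centre of underside. Its x points away from the robot, give or take 0.3 rad. An aluminium fence, 22 mm thick and 26 mm above the board's top, runs its whole length; the fence face that the piece slides on is its plane x = +95 mm. From x = -50 mm to the fence only piece and stop stand on it.
- stop: Blue wooden corner stop, fixed against the fence. Origin: inner corner of fence face and stop face, at the height of the board's top; x square to the fence and into it, y along the fence in the direction the piece slides home, z up. Block: y = 0 (the stop face) to 30 mm, x = -100 to 0 mm, 22 mm high; black clamping knob up to 45 mm high at x = -77, y = 15 mm.
- stop_keeper (a point): Middle of the inner side of the stop's keeper arm, at the board's top (x = -52.5, y = -9 mm of the stop). The arm is 16 mm wide, 22 mm high, parallel to the fence and reaches back from the block to y = -24 mm, bevelled at the mouth. Fence, stop face and keeper form the pocket, 52.5 mm wide.
- piece: Loose pale wooden piece lying flat on the board, 115 mm long (its y), 50 mm wide (its x), 18 mm thick, 40 to 85 g. Origin: centre of the 50 x 115 mm outline, on its underside. x points to its straight edge, y to the end that goes into the pocket. It starts turned up to 0.3 rad, its origin 65 to 100 mm from the fence face. Home: origin at x = -25, y = -57.5, z = 0 mm of stop, axes parallel.
- piece_edge (a point): Middle of the piece's straight edge, the one that goes against the fence, on the underside (x = +25 mm, y = 0, z = 0 of the piece).
- piece_scoop (a point): Deepest point of the smooth scoop in the piece's other long edge, on the underside (x = -9 mm, y = 0, z = 0 of the piece). The scoop is open to the piece's -x, 60 mm long (y = -30 to +30 mm) and 16 mm deep; beside it that edge is straight at x = -25 mm.
- carving: Loose dark carved walnut block with rippled top, 60 mm (its x) by 90 mm (its y) by 22 mm high, lying on the near part of the board; origin: centre of its underside. Leave it alone.
- gouge: Loose carving gouge, 230 mm long (its x, handle to -x) and 28 mm high, lying on the bench off the board's -y end; origin near its middle, on the bench. Leave it alone.
- glue: Loose white glue bottle with orange cap, 58 mm in diameter, 150 mm tall, standing on the bench off the board's +y end; origin: centre of its underside. Leave it alone.
Not all that is in view belongs to the job. Several things have the shape of the piece; the one meant has the colours described above.

How it is judged:
On the way, in this order (a step that is already met when the one before it is completed fails the run):
1. the piece's straight edge lies flat against the fence (within 2.5 mm and 0.04 rad) while the piece is still more than 80 mm short of home (x of piece_edge in the frame of stop above -0.0025 m and angle between the x axis of piece and the x axis of stop, either way round below 0.04 rad and y of piece in the frame of stop below -0.1375 m), for 0.2 s.
2. the piece is home in the pocket, against fence and stop (within 2.5 mm) (x of piece_edge in the frame of stop above -0.0025 m and y of piece in the frame of stop above -0.06 m and angle between the x axis of piece and the x axis of stop, either way round below 0.04 rad), for 0.2 s.
At the end, for the whole second after the job is handed in: The piece rests flat on the board in the pocket, its straight edge within 2.5 mm of the fence and parallel to it within 0.04 rad, its leading end within 2.5 mm of the stop face; the carving, gouge and bottle are within 20 mm of where they stood; the robot touches nothing (all of step 2 and x of piece_edge in the frame of stop below 0.003 m and y of piece in the frame of stop below -0.054 m and z of piece in the frame of stop below 0.003 m and angle between piece's own z axis and vertical below 0.05 rad and linear speed of piece below 0.01 m/s and distance of each of carving, gouge, glue from where it was at the start of the episode below 0.02 m).
It fails at once if the piece is lifted more than 6 mm off the board or tipped more than 0.15 rad (z of piece in the frame of stop above 0.006 m or angle between piece's own z axis and vertical above 0.15 rad).
It fails at once if within 75 mm of home the piece is off the fence by more than 5 mm, or out of line with it by more than 0.12 rad (y of piece in the frame of stop above -0.1325 m and (x of piece_edge in the frame of stop below -0.005 m or angle between the x axis of piece and the x axis of stop, either way round above 0.12 rad)).
It fails at once if the carving, the gouge or the glue bottle is moved more than 20 mm or the bottle tipped (distance of any of carving, gouge, glue from where it was at the start of the episode above 0.02 m or angle between glue's own z axis and vertical above 0.3 rad).
It also fails if it takes over 51 s, if anything falls off the work surface, if the arm or the gripper's body presses on something with over 40 N, if the wrist force passes 120 N, or if a joint passes its speed limit or range.

## Working session

There is one attempt and no reset: what is moved stays moved. The work goes in short steps, Python scripts to look and compute and a tool call to move; the robot and the scene stay as the last step left them, time stands still between calls to the robot, and variables do not carry over. Pictures are saved under pics/ and viewed, about 8 in all and at most 12, crops included, and the job is handed in when it is done.

Besides the shell and the picture viewer there is one more tool, called by a JSON object that holds its "name" and its "arguments". play_rows: Moves the arm, as the interface text tells. Its arguments: {"type":"object","properties":{"moves":{"type":"array"},"force":{"type":"number"}},"required":["moves"]}

```bash
mkdir -p pics; cat > h.py <<'E'
import numpy as np, cv2
from workcell import get_state, imaging, env, spotter
def cam(n):
    i=imaging.camera_info(n); return i,np.array(i["world_to_cam"])
def ray(n,u,v,z):
    i,T=cam(n); R,t=T[:3,:3],T[:3,3]; c=-R.T@t
    d=R.T@np.array([(u-i["cx"])/i["fx"],(v-i["cy"])/i["fy"],1]); return c+d*(z-c[2])/d[2]
def proj(n,P):
    i,T=cam(n); p=(T[:3,:3]@np.atleast_2d(P).T).T+T[:3,3]
    return np.c_[p[:,0]/p[:,2]*i["fx"]+i["cx"],p[:,1]/p[:,2]*i["fy"]+i["cy"]]
def snap(n,f):
    im=imaging.read_camera(n); cv2.imwrite("pics/"+f,cv2.cvtColor(im,cv2.COLOR_RGB2BGR)); return im
E
python3 - <<'E'
from h import *
snap("top","top1.png")
for q in ["piece","stop","carving","glue","piece_scoop","stop_keeper"]:
    print(q,[(np.round(d["extent"]),round(d["conf"],2)) for d in spotter.spot_in("top",q)])
s=get_state(); print(s["clock"],s["orientation"],s["tcp_pos"],s["finger_gap"])
i,T=cam("top");print(np.round(T,3),i["fx"])
E
```

```text
piece [(array([267., 202., 312., 229.]), 0.7), (array([189.,  88., 227., 135.]), 0.7), (array([276., 102., 326., 131.]), 0.6)]
stop [(array([180., 209., 210., 253.]), 0.61)]
carving [(array([239., 256., 279., 288.]), 0.73)]
glue [(array([107., 226., 151., 250.]), 0.78)]
piece_scoop [(array([188.,  90., 230., 139.]), 0.86), (array([265., 205., 311., 229.]), 0.81), (array([277., 106., 321., 129.]), 0.71), (array([366., 286., 417., 310.]), 0.56)]
stop_keeper [(array([238., 259., 275., 287.]), 0.59)]
0.35 [-1.51866597e-04  9.79390573e-01  2.01975452e-01 -1.02083339e-05] [ 0.22747715 -0.52802566  0.23110989] 0.08570261252385632
[[-0.023 -1.    -0.018  0.064]
 [-0.999  0.023 -0.041  0.584]
 [ 0.041  0.018 -0.999  0.944]
 [ 0.     0.     0.     1.   ]] 381.94871983915147
```

View pics/top1.png

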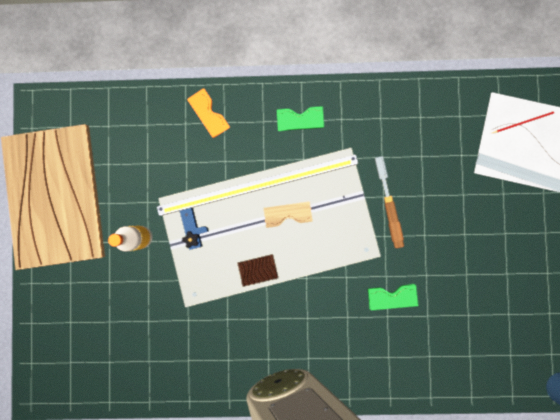

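Candidates in the top view: pale wooden piece at (288,215), orange look-alike at (208,112), green ones at (300,118) and (393,298). By the description, I pick the pale one on the board. Next is a close crop to check it.

```bash
python3 - <<'E'
from h import *
im=cv2.imread("pics/top1.png")
c=im[145:310,150:385]; cv2.imwrite("pics/crop1.png",cv2.resize(c,None,fx=3.4,fy=3.4,interpolation=cv2.INTER_CUBIC))
hsv=cv2.cvtColor(im,cv2.COLOR_BGR2HSV)
m=cv2.inRange(hsv,(8,40,120),(28,200,255)); k=np.zeros_like(m);k[195:235,255:325]=1
m*=k; ct=max(cv2.findContours(m,0,2)[0],key=cv2.contourArea); print(cv2.minAreaRect(ct),cv2.contourArea(ct))
b=cv2.boxPoints(cv2.minAreaRect(ct)); print([np.round(ray("top",*p,0.036),4) for p in b])
for p in [(160,214),(356,162),(186,305),(380,256),(353,150)]: print(p,np.round(ray("top",*p,0.018),3))
E
```

```text
((287.72412109375, 214.1896514892578), (20.798503875732422, 47.81583023071289), 82.05652618408203) 832.5
[array([0.5792, 0.1042, 0.036 ]), array([ 0.5926, -0.0118,  0.036 ]), array([ 0.5422, -0.0176,  0.036 ]), array([0.5287, 0.0982, 0.036 ])]
(160, 214) [0.569 0.363 0.018]
(356, 162) [ 0.687 -0.13   0.018]
(186, 305) [0.342 0.3   0.018]
(380, 256) [ 0.453 -0.182  0.018]
(353, 150) [ 0.717 -0.123  0.018]
```

View pics/crop1.png

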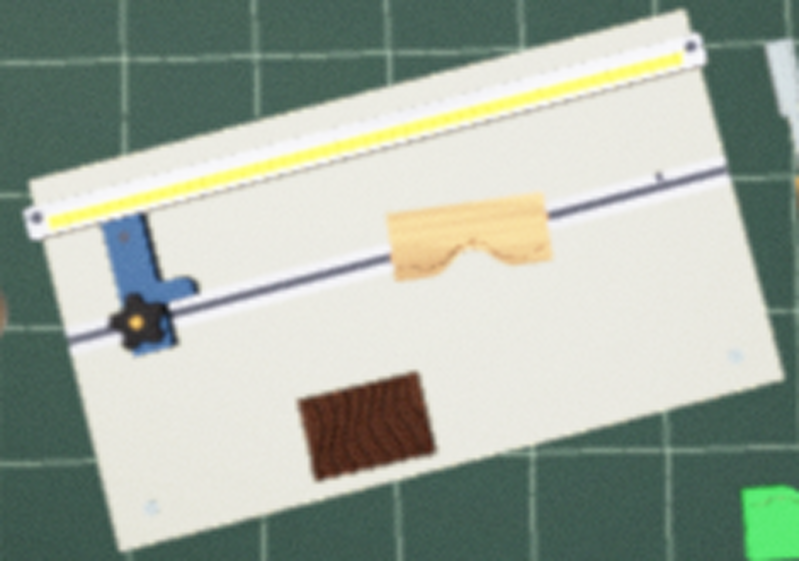

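The crop shows the pale wooden piece at crop pixel (470,237), with its scoop facing the robot and its straight edge toward the fence. The stop is at the left, around (140,280), and the carving is at (367,425). So the piece has to slide left, which is world +y. I'll move above it with the fingers shut and turn the tool to suit the fence.

{"name": "play_rows", "arguments": {"moves": [{"claw":0,"delta_pos":[6,-5,-6],"twist":-10},{"claw":0,"delta_pos":[12,-10,-10],"twist":-20},{"claw":0,"delta_pos":[17,-14,-10],"twist":-30},{"claw":0,"delta_pos":[22,-18.5,-10],"twist":-40},{"claw":0,"delta_pos":[27,-23,-10],"twist":-50},{"claw":0,"delta_pos":[32,-27,-10],"twist":-60},{"claw":0,"delta_pos":[37,-31,-10],"twist":-70},{"claw":0,"delta_pos":[42,-35.5,-10],"twist":-80},{"claw":0,"delta_pos":[46,-39,-10],"twist":-80},{"claw":0,"delta_pos":[47.9,-40.3,-10],"twist":-80},{"claw":0,"delta_pos":[47.9,-40.3,-10],"twist":-80},{"claw":0,"delta_pos":[47.9,-40.3,-10],"twist":-80}], "force": 40}}

```text
clock: 1.85
tcp_pos: [0.5084, 0.0333, 0.3309]
orientation: [-0.0, 0.619, 0.785, -0.0]
wrist_force: [-0.8, 0.2, 0.1]
finger_gap: -0.0
```

```bash
python3 - <<'E'
from h import *
s=get_state(); print(s["clock"],s["orientation"],s["tcp_pos"],s["finger_gap"],np.round(s["joint_pos"],2),np.round(s["wrist_force"],2))
snap("wrist","w1.png")
i,T=cam("wrist"); np.save("Tw1.npy",T); print(i, -T[:3,:3].T@T[:3,3])
E
```

```text
1.85 [-1.74998701e-04  6.18993145e-01  7.85396353e-01 -1.54842096e-04] [0.5083949  0.03325011 0.3308932 ] -1.7763744440054146e-05 [-0.09  0.18  0.11  1.5  -0.    1.24] [-0.79  0.19  0.08]
{'fx': 347.4789197580065, 'fy': 347.4789197580065, 'cx': 283.8421257321736, 'cy': 203.39565161729755, 'world_to_cam': array([[ 0.97309774,  0.23039028, -0.00104952, -0.50078333],
       [ 0.21793485, -0.91899309,  0.32856674, -0.15856853],
       [ 0.07473408, -0.31995628, -0.94448017,  0.44758197],
       [ 0.        ,  0.        ,  0.        ,  1.        ]])} [0.48841911 0.1128589  0.47430706]
```

View pics/w1.png

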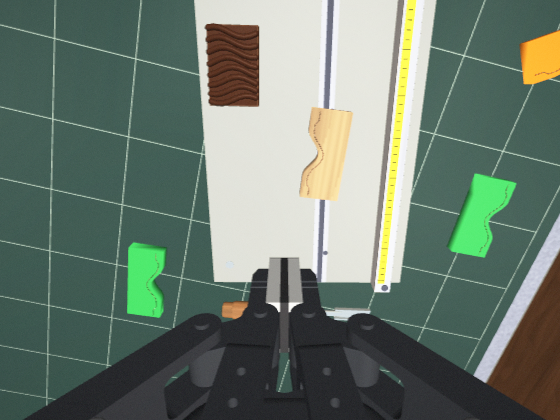

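The wrist view shows the piece at (326,155) with its scoop to the left at about (318,150). The fence with its yellow scale runs from (412,0) to (383,290), and the carving is at (233,65). Next I measure the fence line and the piece pose.

```bash
cat >> h.py <<'E'
def unrect(n,ct,z):
    return np.array([ray(n,u,v,z)[:2] for u,v in ct])
def piece(n,roi,f):
    im=cv2.imread("pics/"+f); hsv=cv2.cvtColor(im,cv2.COLOR_BGR2HSV); m=cv2.inRange(hsv,(8,45,110),(24,220,255))
    k=np.zeros_like(m); x0,y0,x1,y1=roi; k[y0:y1,x0:x1]=1; m*=k
    ct=max(cv2.findContours(m,0,1)[0],key=cv2.contourArea)[:,0]
    W=unrect(n,ct,0.036); (c,wh,a)=cv2.minAreaRect((W*1000).astype(np.float32)); b=cv2.boxPoints((c,wh,a))
    e=[b[1]-b[0],b[2]-b[1]]; y=max(e,key=np.linalg.norm); y=y*np.sign(y[1]); 
    return np.round(c,1),np.round(wh,1),np.degrees(np.arctan2(-y[0],y[1]))
def yellow(n,f):
    im=cv2.imread("pics/"+f); hsv=cv2.cvtColor(im,cv2.COLOR_BGR2HSV); m=cv2.inRange(hsv,(26,110,150),(34,255,255))
    ct=np.argwhere(m)[:,::-1]; W=unrect(n,ct,0.044)
    vx,vy,x,y=cv2.fitLine((W*1000).astype(np.float32),cv2.DIST_HUBER,0,.01,.01).ravel(); s=np.sign(vy)
    return len(ct),np.degrees(np.arctan2(-vx*s,vy*s)),(x,y)
E
python3 - <<'E'
from h import *
for n,f,r in [("top","top1.png",(255,195,325,235)),("wrist","w1.png",(290,95,365,210))]:
    p=piece(n,r,f); q=yellow(n,f); print(n,p,q)
    a=np.radians(q[1]); nx=np.array([np.cos(a),np.sin(a)]); print("piece to yellow dist",nx@(np.array(q[2])-p[0]))
print("board near edge", [np.round(ray("wrist",u,v,0.018)[:2]*1000,1) for u,v in [(197,20),(213,270)]])
print("fence top left edge",[np.round(ray("wrist",u,v,0.044)[:2]*1000,1) for u,v in [(404,3),(376,285)]])
print("top: near edge", [np.round(ray("top",u,v,0.018)[:2]*1000,1) for u,v in [(187,305.5),(379,257)]])
# stop face in top: blue mask
im=cv2.imread("pics/top1.png"); hsv=cv2.cvtColor(im,cv2.COLOR_BGR2HSV); m=cv2.inRange(hsv,(100,120,60),(118,255,255)); m[:,:170]=0;m[:,220:]=0;m[:200]=0;m[255:]=0
a=np.radians(13.5); R=np.array([[np.cos(a),np.sin(a)],[-np.sin(a),np.cos(a)]])
W=unrect("top",np.argwhere(m)[:,::-1],0.04)*1000@R.T; print(len(W),W.min(0),W.max(0)); 
for x in np.arange(W[:,0].min(),W[:,0].max(),8):
    s=W[abs(W[:,0]-x)<4]; print(round(x),np.round(s[:,1].min()),np.round(s[:,1].max()))
E
```

```text
top (array([560.8,  43.6]), array([ 50.2, 114.7]), np.float32(6.6158895)) (443, np.float32(13.307145), (np.float32(631.28235), np.float32(115.878044)))
piece to yellow dist 85.22622809650031
wrist (array([558.9,  39. ]), array([ 51.8, 116.2]), np.float32(6.58045)) (2053, np.float32(13.110881), (np.float32(638.397), np.float32(78.60104)))
piece to yellow dist 86.40767225928933
board near edge [array([372.7, 156.7]), array([ 446. , -168.3])]
fence top left edge [array([596.7, 222.8]), array([ 678.9, -122.6])]
top: near edge [array([340.7, 297.9]), array([ 450.3, -179.2])]Traceback (most recent call last):
  File "<stdin>", line 11, in <module>
  File "h.py", line 14, in unrect
    return np.array([ray(n,u,v,z)[:2] for u,v in ct])
                     ~~~^^^^^^^^^
  File "h.py", line 6, in ray
    i,T=cam(n); R,t=T[:3,:3],T[:3,3]; c=-R.T@t
        ~~~^^^
  File "h.py", line 4, in cam
    i=imaging.camera_info(n); return i,np.array(i["world_to_cam"])
ValueError: time passes only in moves, steps and waits
```

Fence yaw is about 13.2° and its face is at n≈632.5 mm. The piece centre is at n≈555, turned −6.6° from the fence. Tool x now runs along the fence towards the stop and tool y runs into the fence. Next I descend behind the scoop.

{"name": "play_rows", "arguments": {"moves": [{"claw":0,"delta_pos":[-0.3,-0.3,5],"twist":0.3},{"claw":0,"delta_pos":[-0.3,-0.3,10],"twist":0.3},{"claw":0,"delta_pos":[-0.3,-0.3,15],"twist":0.3},{"claw":0,"delta_pos":[-0.3,-0.3,20],"twist":0.3},{"claw":0,"delta_pos":[-0.3,-0.3,24],"twist":0.3},{"claw":0,"delta_pos":[-0.3,-0.3,27],"twist":0.3},{"claw":0,"delta_pos":[-0.3,-0.3,29],"twist":0.3},{"claw":0,"delta_pos":[-0.3,-0.3,30],"twist":0.3},{"claw":0,"delta_pos":[-0.3,-0.3,30.5],"twist":0.3},{"claw":0,"delta_pos":[-0.3,-0.3,30.7],"twist":0.3},{"claw":0,"delta_pos":[-0.3,-0.3,30.7],"twist":0.3}]}}

```text
clock: 3.28
tcp_pos: [0.5062, 0.0278, 0.0249]
orientation: [0.001, 0.622, 0.783, 0.0]
wrist_force: [0.2, 0.1, -0.2]
finger_gap: -0.0
```

```bash
sed -i 's/^def cam(n):/_c={}\ndef cam(n):\n    if n in _c: return _c[n]/; s/    i=imaging.camera_info(n); return i,np.array(i\["world_to_cam"\])/    i=imaging.camera_info(n); _c[n]=i,np.array(i["world_to_cam"]); return _c[n]/' h.py; cat >> h.py <<'E'
A=np.radians(13.2); NT=np.array([[np.cos(A),np.sin(A)],[-np.sin(A),np.cos(A)]])
def tcp():
    s=get_state(); print("t",round(s["clock"],2),"n,t,z mm",np.round(NT@s["tcp_pos"][:2]*1000,1),round(s["tcp_pos"][2]*1000,1),"F(n,t)",np.round(NT@s["wrist_force"][:2],2),round(s["wrist_force"][2],2))
E
python3 - <<'E'
from h import *
tcp()
im=cv2.imread("pics/top1.png"); hsv=cv2.cvtColor(im,cv2.COLOR_BGR2HSV); m=cv2.inRange(hsv,(100,100,60),(120,255,255)); m[:,:170]=0;m[:,220:]=0;m[:200]=0;m[255:]=0
W=unrect("top",np.argwhere(m)[:,::-1],0.04)*1000@NT.T
for x in np.arange(W[:,0].min(),W[:,0].max(),8):
    s=W[abs(W[:,0]-x)<4]; print(round(x),np.round(s[:,1].min()),np.round(s[:,1].max()))
snap("wrist","w2.png")
E
```

```text
t 3.27 n,t,z mm [499.2 -88.6] 24.9 F(n,t) [0.2  0.03] -0.21
535 139.0 165.0
543 138.0 161.0
551 138.0 144.0
559 142.0 142.0
567 116.0 151.0
575 115.0 165.0
583 138.0 166.0
591 138.0 166.0
599 138.0 166.0
607 138.0 166.0
615 138.0 166.0
623 138.0 166.0
```

View pics/w2.png

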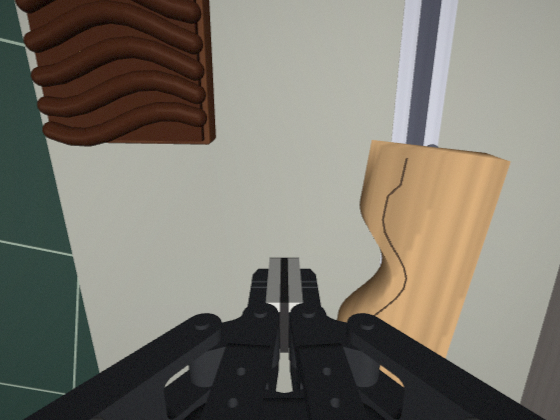

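The fingertip at (284,262) is level with the scoop's hollow at about (385,258). The stop face is at t≈137 mm. Now I push across.

{"name": "play_rows", "arguments": {"moves": [{"claw":0,"delta_pos":[0,1,0.2],"twist":0},{"claw":0,"delta_pos":[0,2,0.2],"twist":0},{"claw":0,"delta_pos":[0,2.6,0.2],"twist":0},{"claw":0,"delta_pos":[0,3.1,0.2],"twist":0},{"claw":0,"delta_pos":[0,3.6,0.2],"twist":0},{"claw":0,"delta_pos":[0,4.1,0.2],"twist":0},{"claw":0,"delta_pos":[0,4.6,0.2],"twist":0},{"claw":0,"delta_pos":[0,5.1,0.2],"twist":0},{"claw":0,"delta_pos":[0,5.6,0.2],"twist":0},{"claw":0,"delta_pos":[0,6.1,0.2],"twist":0},{"claw":0,"delta_pos":[0,6.6,0.2],"twist":0},{"claw":0,"delta_pos":[0,6.6,0.2],"twist":0}]}}

```text
clock: 4.82
tcp_pos: [0.5707, 0.0428, 0.0223]
orientation: [0.0, 0.622, 0.783, 0.0]
wrist_force: [-0.3, -0.7, -0.5]
finger_gap: 0.0003
```

```bash
python3 - <<'E'
from h import *
tcp(); snap("wrist","w3.png"); snap("top","top2.png")
i=cv2.imread("pics/top2.png")[145:310,150:385]; a=cv2.resize(i,None,fx=2.4,fy=2.4,interpolation=cv2.INTER_CUBIC)
b=cv2.imread("pics/w3.png")[:396,:]; b=cv2.resize(b[:,240:480],(240,396)); cv2.imwrite("pics/m3.png",np.hstack([a,b[:a.shape[0]]]) )
E
```

```text
t 4.83 n,t,z mm [565.4 -88.6] 22.3 F(n,t) [-0.42 -0.62] -0.45
```

View pics/m3.png

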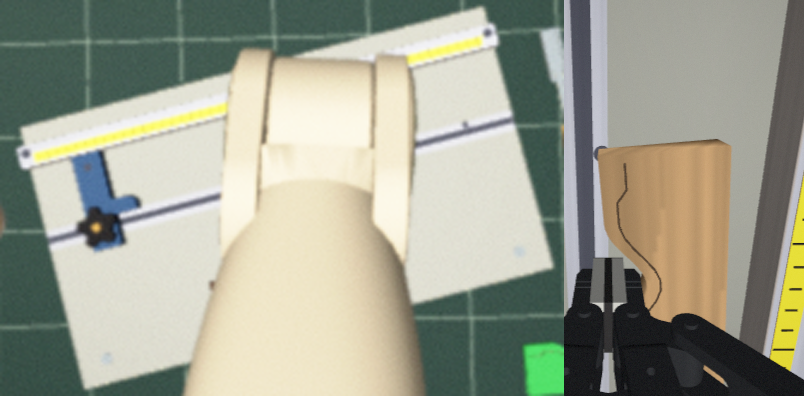

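The piece has moved and is now nearly parallel to the fence, with a gap left: its right edge is at about x 725 and the fence base at about 745 in the mosaic. I'll keep pushing in smaller steps.

{"name": "play_rows", "arguments": {"moves": [{"claw":0,"delta_pos":[0,0.3,0],"twist":0},{"claw":0,"delta_pos":[0,0.6,0],"twist":0},{"claw":0,"delta_pos":[0,0.9,0],"twist":0},{"claw":0,"delta_pos":[0,1.1,0],"twist":0},{"claw":0,"delta_pos":[0,1.2,0],"twist":0},{"claw":0,"delta_pos":[0,1.2,0],"twist":0}]}}

```text
clock: 5.68
tcp_pos: [0.5813, 0.0456, 0.0221]
orientation: [-0.0, 0.622, 0.783, -0.0]
wrist_force: [-1.2, 0.4, 0.0]
finger_gap: -0.0001
```

```bash
python3 - <<'E'
from h import *
tcp(); snap("wrist","w4.png")
print(yellow("wrist","w4.png"))
E
```

```text
t 5.67 n,t,z mm [576.4 -88.4] 22.1 F(n,t) [-1.08  0.71] 0.02
(9298, np.float32(13.312426), (np.float32(632.0653), np.float32(109.963936)))
```

View pics/w4.png

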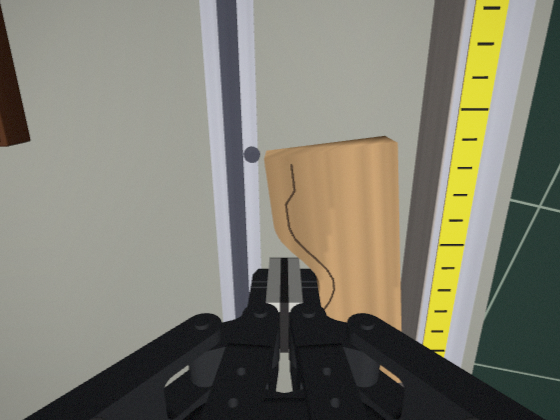

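The piece's straight edge runs (397,140)→(401,320) and the fence base (432,0)→(402,310). So the near end is almost touching and the leading end lags. I'll compute the pose from these.

```bash
python3 - <<'E'
from h import *
r=lambda u,v,z:np.round(NT@ray("wrist",u,v,z)[:2]*1000,1)
print("edge top z36",r(396,140,.036),r(401,320,.036),"lead-left top",r(266,152,.036), "lower L?",)
print("fence base",r(432,0,.018),r(402,310,.018))
E
```

```text
edge top z36 [617.8 -25.7] [ 628.1 -105.7] lead-left top [569.5 -30. ] lower L?
fence base [631.7  23.5] [ 635.1 -113.7]
```

{"name": "play_rows", "arguments": {"moves": [{"claw":0,"delta_pos":[0.2,0.15,0],"twist":0},{"claw":0,"delta_pos":[0.4,0.3,0],"twist":0},{"claw":0,"delta_pos":[0.5,0.45,0],"twist":0},{"claw":0,"delta_pos":[0.6,0.55,0],"twist":0},{"claw":0,"delta_pos":[0.6,0.55,0],"twist":0}]}}

```text
clock: 6.35
tcp_pos: [0.5858, 0.0526, 0.0223]
orientation: [0.0, 0.622, 0.783, -0.0]
wrist_force: [-0.8, 0.2, 0.1]
finger_gap: -0.0001
```

```bash
cat >> h.py <<'E'
def edge(f):
    "straight edge of the piece in the wrist picture: n and t of points, from wood colour, top face z=36"
    im=cv2.imread("pics/"+f); hsv=cv2.cvtColor(im,cv2.COLOR_BGR2HSV); m=cv2.inRange(hsv,(8,60,110),(22,220,255))
    m=cv2.morphologyEx(m,cv2.MORPH_OPEN,np.ones((5,5))); m[305:]=0; m[:,:255]=0
    rows=np.where(m.any(1))[0]; P=[]
    for v in range(rows[0]+18,300,6):
        u=np.where(m[v])[0].max(); P.append(NT@ray("wrist",u+.5,v,.036)[:2]*1000)
    P=np.array(P); k=np.polyfit(P[:,1],P[:,0],1); lead=(NT@ray("wrist",np.mean(np.where(m[rows[0]+2])[0]),rows[0],.036)[:2]*1000)[1]
    print("edge deg",round(-np.degrees(np.arctan(k[0])),2),"n at lead",round(np.polyval(k,lead),1),"at trail",round(np.polyval(k,lead-115),1),"lead t",round(lead,1))
E
python3 - <<'E'
from h import *
tcp(); snap("wrist","w5.png"); edge("w5.png")
E
```

```text
t 6.35 n,t,z mm [582.3 -82.6] 22.3 F(n,t) [-0.76  0.4 ] 0.12
edge deg -0.06 n at lead 632.4 at trail 632.3 lead t -22.8
```

The piece is now parallel to the fence and right at it. I'll press lightly to seat it and hold.

{"name": "play_rows", "arguments": {"moves": [{"claw":0,"delta_pos":[0,0.1,0],"twist":0},{"claw":0,"delta_pos":[0,0.15,0],"twist":0},{"claw":0,"delta_pos":[0,0.15,0],"twist":0}]}}

```text
clock: 6.78
tcp_pos: [0.5863, 0.0527, 0.0221]
orientation: [-0.001, 0.623, 0.783, -0.001]
wrist_force: [-4.9, -0.9, 1.4]
finger_gap: -0.0001
```

```bash
python3 - <<'E'
from h import *
tcp(); snap("wrist","w6.png"); edge("w6.png")
E
```

```text
t 6.78 n,t,z mm [582.9 -82.6] 22.1 F(n,t) [-4.99  0.2 ] 1.38
edge deg -0.02 n at lead 632.4 at trail 632.4 lead t -22.7
```

View pics/w6.png

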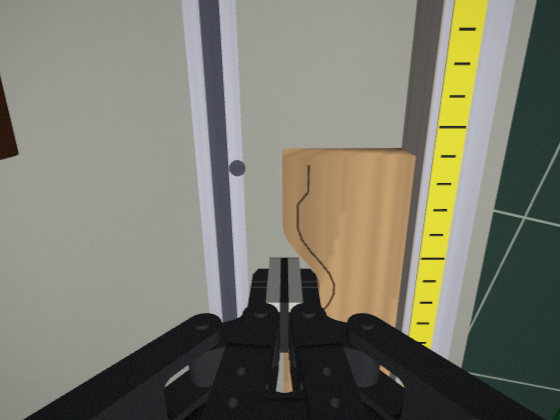

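The piece is flat on the fence: its right edge follows the fence base at x≈410 in the image, edge angle is −0.02°, and it presses with 5 N. Next I slide it along while keeping that pressure.

{"name": "play_rows", "arguments": {"moves": [{"claw":0,"delta_pos":[0.3,0,0],"twist":0},{"claw":0,"delta_pos":[0.7,0,0],"twist":0},{"claw":0,"delta_pos":[1.2,0,0],"twist":0},{"claw":0,"delta_pos":[1.7,0,0],"twist":0},{"claw":0,"delta_pos":[2.2,0,0],"twist":0},{"claw":0,"delta_pos":[2.7,0,0],"twist":0},{"claw":0,"delta_pos":[3.2,0,0],"twist":0},{"claw":0,"delta_pos":[3.7,0,0],"twist":0},{"claw":0,"delta_pos":[4,0,0],"twist":0},{"claw":0,"delta_pos":[4,0,0],"twist":0}]}}

```text
clock: 8.07
tcp_pos: [0.5777, 0.0913, 0.022]
orientation: [0.0, 0.623, 0.783, -0.001]
wrist_force: [-4.3, -4.1, 1.0]
finger_gap: -0.0003
```

```bash
python3 - <<'E'
from h import *
tcp(); snap("wrist","w7.png"); edge("w7.png")
E
```

```text
t 8.07 n,t,z mm [583.3 -43. ] 22.0 F(n,t) [-5.1  -3.05] 1.02
edge deg 0.02 n at lead 632.3 at trail 632.4 lead t 15.7
```

The piece follows the finger (38 mm for 40 mm) and stays flat on the fence.

{"name": "play_rows", "arguments": {"moves": [{"claw":0,"delta_pos":[0.4,0,0],"twist":0},{"claw":0,"delta_pos":[1,0,0],"twist":0},{"claw":0,"delta_pos":[1.7,0,0],"twist":0},{"claw":0,"delta_pos":[2.4,0,0],"twist":0},{"claw":0,"delta_pos":[3.1,0,0],"twist":0},{"claw":0,"delta_pos":[3.8,0,0],"twist":0},{"claw":0,"delta_pos":[4.5,0,0],"twist":0},{"claw":0,"delta_pos":[5.2,0,0],"twist":0},{"claw":0,"delta_pos":[5.9,0,0],"twist":0},{"claw":0,"delta_pos":[6.6,0,0],"twist":0},{"claw":0,"delta_pos":[7,0,0],"twist":0},{"claw":0,"delta_pos":[7,0,0],"twist":0}]}}

```text
clock: 9.62
tcp_pos: [0.5616, 0.1595, 0.022]
orientation: [0.0, 0.623, 0.783, -0.001]
wrist_force: [-4.8, -4.0, 1.1]
finger_gap: 0.0002
```

```bash
python3 - <<'E'
from h import *
tcp(); snap("wrist","w8.png"); edge("w8.png")
E
```

```text
t 9.62 n,t,z mm [583.2  27.1] 22.0 F(n,t) [-5.6  -2.75] 1.05
edge deg -0.03 n at lead 632.2 at trail 632.1 lead t 85.8
```

View pics/w8.png

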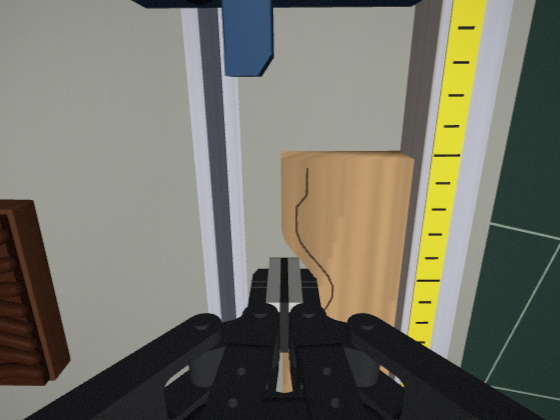

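The stop face shows at row ~7 and the keeper's inner side at column ~272. The piece's left edge at 282 clears the keeper. I'll go on to just short of the stop, then feel for it.

{"name": "play_rows", "arguments": {"moves": [{"claw":0,"delta_pos":[0.4,0,0],"twist":0},{"claw":0,"delta_pos":[1,0,0],"twist":0},{"claw":0,"delta_pos":[1.6,0,0],"twist":0},{"claw":0,"delta_pos":[2.2,0,0],"twist":0},{"claw":0,"delta_pos":[2.8,0,0],"twist":0},{"claw":0,"delta_pos":[3.3,0,0],"twist":0},{"claw":0,"delta_pos":[3.8,0,0],"twist":0},{"claw":0,"delta_pos":[4.2,0,0],"twist":0},{"claw":0,"delta_pos":[4.4,0,0],"twist":0},{"claw":0,"delta_pos":[4.4,0,0],"twist":0}]}}

```text
clock: 10.92
tcp_pos: [0.5516, 0.202, 0.0219]
orientation: [0.0, 0.623, 0.782, -0.001]
wrist_force: [-4.4, -6.3, 2.2]
finger_gap: 0.0001
```

```bash
python3 - <<'E'
from h import *
tcp(); snap("wrist","w9.png"); edge("w9.png")
im=cv2.imread("pics/w9.png"); m=cv2.inRange(cv2.cvtColor(im,cv2.COLOR_BGR2HSV),(100,80,20),(125,255,255))
for u in (320,350,380): 
    v=np.where(m[:200,u])[0]; print(u, v.max() if len(v) else None, im[v.max()-2:v.max()+14:3,u].tolist() if len(v) else "", (NT@ray("wrist",u,v.max()+.5,.018)[:2]*1000).round(1) if len(v) else "", (NT@ray("wrist",u,v.max()+.5,.04)[:2]*1000).round(1) if len(v) else "")
E
```

```text
t 10.93 n,t,z mm [583.2  70.6] 21.9 F(n,t) [-5.73 -5.13] 2.24
edge deg 0.04 n at lead 632.1 at trail 632.2 lead t 129.4
320 132 [[140, 100, 68], [99, 87, 77], [184, 195, 194], [184, 195, 192], [184, 194, 194], [182, 191, 190]] [598.1 133.8] [595.9 136.8]
350 132 [[143, 103, 71], [113, 106, 96], [184, 193, 192], [186, 196, 195], [184, 194, 193], [183, 193, 193]] [610.7 133.8] [606.6 136.8]
380 132 [[143, 104, 72], [101, 95, 89], [180, 190, 191], [180, 192, 190], [181, 192, 190], [181, 191, 190]] [623.2 133.7] [617.3 136.7]
```

About 4.4 mm remains to the stop face at 133.8. I'll feel forward in 1 mm rows.

{"name": "play_rows", "arguments": {"moves": [{"claw":0,"delta_pos":[0.1,0,0],"twist":0},{"claw":0,"delta_pos":[0.2,0,0],"twist":0},{"claw":0,"delta_pos":[0.3,0,0],"twist":0},{"claw":0,"delta_pos":[0.4,0,0],"twist":0},{"claw":0,"delta_pos":[0.5,0,0],"twist":0},{"claw":0,"delta_pos":[0.5,0,0],"twist":0}]}}

```text
clock: 11.72
tcp_pos: [0.5506, 0.2066, 0.0219]
orientation: [0.0, 0.623, 0.782, -0.002]
wrist_force: [-4.3, -6.4, 1.4]
finger_gap: 0.0002
```

```bash
cat > c.py <<'E'
import sys
from h import *
f=sys.argv[1]
tcp(); snap("wrist",f); edge(f)
im=cv2.imread("pics/"+f); m=cv2.inRange(cv2.cvtColor(im,cv2.COLOR_BGR2HSV),(100,80,20),(125,255,255))
v=np.where(m[:200,350])[0].max(); print("stop row",v,(NT@ray("wrist",350,v+.5,.018)[:2]*1000).round(1),(NT@ray("wrist",350,v+.5,.036)[:2]*1000).round(1))
E
python3 c.py w10.png
```

```text
t 11.72 n,t,z mm [583.2  75.4] 21.9 F(n,t) [-5.6  -5.24] 1.44
edge deg 0.12 n at lead 632.0 at trail 632.3 lead t 134.1
stop row 145 [611. 133.] [607.6 136.2]
```

There is no rise in force along the fence yet, so I continue.

{"name": "play_rows", "arguments": {"moves": [{"claw":0,"delta_pos":[0.1,0,0],"twist":0},{"claw":0,"delta_pos":[0.2,0,0],"twist":0},{"claw":0,"delta_pos":[0.3,0,0],"twist":0},{"claw":0,"delta_pos":[0.3,0,0],"twist":0}]}}

```text
clock: 12.28
tcp_pos: [0.5499, 0.2094, 0.0219]
orientation: [0.0, 0.623, 0.782, -0.002]
wrist_force: [-5.0, -6.4, 2.1]
finger_gap: -0.0
```

```bash
python3 c.py w11.png
```

```text
t 12.28 n,t,z mm [583.2  78.3] 21.9 F(n,t) [-6.33 -5.13] 2.06
edge deg -0.02 n at lead 632.1 at trail 632.1 lead t 135.6
stop row 153 [611.2 132.6] [607.8 136.2]
```

View pics/w11.png

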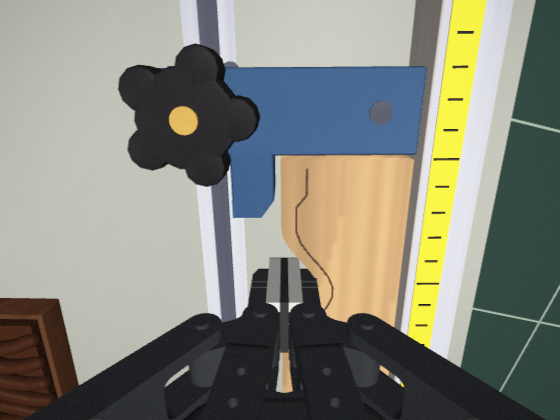

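The piece is in the pocket and its end (row 155) visually meets the stop face (row 153). I'll press a bit more to confirm contact by force.

{"name": "play_rows", "arguments": {"moves": [{"claw":0,"delta_pos":[0.1,0,0],"twist":0},{"claw":0,"delta_pos":[0.2,0,0],"twist":0},{"claw":0,"delta_pos":[0.2,0,0],"twist":0}]}}

```text
clock: 12.7
tcp_pos: [0.5494, 0.2114, 0.0219]
orientation: [0.0, 0.623, 0.782, -0.002]
wrist_force: [-4.1, -6.6, 1.6]
finger_gap: -0.0
```

```bash
python3 c.py w12.png
```

```text
t 12.7 n,t,z mm [583.2  80.4] 21.9 F(n,t) [-5.55 -5.5 ] 1.6
edge deg 0.07 n at lead 632.1 at trail 632.2 lead t 135.7
stop row 159 [611.4 132. ] [607.9 135.9]
```

The camera looks over the stop, so the stop's top edge hides the leading end. I'll check instead whether the piece still moves with the hand, by image shift of its grain mark.

```bash
cat > sh.py <<'E'
import sys
from h import *
g=lambda f:cv2.imread("pics/"+f,0).astype(np.float32)
a=g("w9.png")[185:250,286:345]
for f in sys.argv[1:]:
    b=g(f)[170:265,276:355]; r=cv2.matchTemplate(b,a,cv2.TM_CCOEFF_NORMED); _,s,_,l=cv2.minMaxLoc(r); print(f,round(s,3),"shift px (col,row)",l[0]-10,l[1]-15)
E
python3 sh.py w8.png w10.png w11.png w12.png
```

```text
w8.png 0.974 shift px (col,row) 0 0
w10.png 0.99 shift px (col,row) 0 0
w11.png 0.989 shift px (col,row) 0 0
w12.png 0.988 shift px (col,row) 0 0
```

The piece still moves with the hand, so the stop has not been reached. I continue.

{"name": "play_rows", "arguments": {"moves": [{"claw":0,"delta_pos":[0.1,0,0],"twist":0},{"claw":0,"delta_pos":[0.2,0,0],"twist":0},{"claw":0,"delta_pos":[0.2,0,0],"twist":0}]}}

```text
clock: 13.12
tcp_pos: [0.5492, 0.2124, 0.0219]
orientation: [0.001, 0.623, 0.782, -0.002]
wrist_force: [-3.2, -9.6, 2.9]
finger_gap: -0.0001
```

```bash
python3 c.py w13.png; python3 sh.py w13.png
```

```text
t 13.12 n,t,z mm [583.2  81.3] 21.9 F(n,t) [-5.34 -8.61] 2.87
edge deg -0.01 n at lead 632.1 at trail 632.1 lead t 135.6
stop row 161 [611.5 132.1] [608.  136.1]
w13.png 0.973 shift px (col,row) 0 1
```

Contact: the force along the fence has risen to 8.6 N and the hand has stalled. One more press confirms it.

{"name": "play_rows", "arguments": {"moves": [{"claw":0,"delta_pos":[0.1,0,0],"twist":0},{"claw":0,"delta_pos":[0.2,0,0],"twist":0},{"claw":0,"delta_pos":[0.2,0,0],"twist":0},{"claw":0,"delta_pos":[0.2,0,0],"twist":0}]}}

```text
clock: 13.68
tcp_pos: [0.5491, 0.2129, 0.0219]
orientation: [0.002, 0.624, 0.782, -0.003]
wrist_force: [-4.0, -14.8, 1.9]
finger_gap: 0.0001
```

```bash
python3 c.py w14.png; python3 sh.py w14.png
```

```text
t 13.68 n,t,z mm [583.2  81.9] 21.9 F(n,t) [ -7.3  -13.47] 1.9
edge deg -0.02 n at lead 632.1 at trail 632.1 lead t 135.8
stop row 163 [611.5 131.8] [608.1 135.9]
w14.png 0.974 shift px (col,row) 0 3
```

The piece is home: 13.5 N along the fence with no further movement. I back the finger off along the contact normal, then away and up.

{"name": "play_rows", "arguments": {"moves": [{"claw":0,"delta_pos":[-0.2,-0.2,0],"twist":0},{"claw":0,"delta_pos":[-0.35,-0.45,0],"twist":0},{"claw":0,"delta_pos":[-0.35,-0.8,0],"twist":0},{"claw":0,"delta_pos":[-0.35,-1.6,0],"twist":0},{"claw":0,"delta_pos":[-0.35,-2.6,0],"twist":0},{"claw":0,"delta_pos":[-0.35,-3.6,0],"twist":0},{"claw":0,"delta_pos":[-0.35,-4.5,0],"twist":0},{"claw":0,"delta_pos":[-0.35,-4.5,-3],"twist":0},{"claw":0,"delta_pos":[-0.35,-4.5,-8],"twist":0},{"claw":0,"delta_pos":[-0.35,-4.5,-13],"twist":0},{"claw":0,"delta_pos":[-0.35,-4.5,-16],"twist":0},{"claw":0,"delta_pos":[-0.35,-4.5,-16],"twist":0}]}}

```text
clock: 15.22
tcp_pos: [0.5078, 0.2034, 0.1852]
orientation: [0.002, 0.622, 0.783, 0.002]
wrist_force: [0.3, -0.1, -0.3]
finger_gap: -0.0001
```

```bash
python3 - <<'E'
from h import *
tcp(); snap("wrist","w15.png")
im=cv2.imread("pics/w15.png"); hsv=cv2.cvtColor(im,cv2.COLOR_BGR2HSV); m=cv2.inRange(hsv,(8,60,110),(22,220,255))
m=cv2.morphologyEx(m,cv2.MORPH_OPEN,np.ones((5,5))); n,l,s,_=cv2.connectedComponentsWithStats(m); k=1+np.argmax(s[1:,4]); print(s[k])
ct=cv2.findContours((l==k).astype(np.uint8),0,1)[0][0][:,0]; W=unrect("wrist",ct,.036)*1000@NT.T
print(W.min(0).round(1),W.max(0).round(1),cv2.minAreaRect(W.astype(np.float32)))
E
```

```text
t 15.22 n,t,z mm [540.9  82.1] 185.2 F(n,t) [ 0.32 -0.15] -0.3
[ 326  120   68  127 7023]
[577.8  22.1] [629.9 136. ] ((603.8628540039062, 79.03822326660156), (52.1277961730957, 113.9593505859375), 0.028776707127690315)
```

View pics/w15.png

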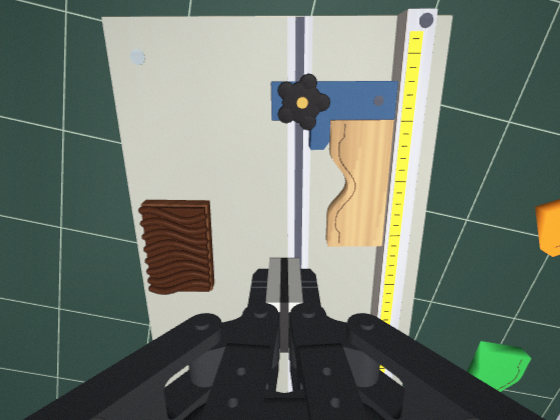

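The hand is clear. The wrist view shows the piece at (358,185), tight under the stop face (row 120) and along the fence. The carving is undisturbed. Last I check for a gap at the stop and compare the other objects with the first top picture.

```bash
python3 - <<'E'
from h import *
im=cv2.imread("pics/w15.png")
for u in (340,360,380): print(u,[im[v,u].tolist() for v in range(116,125)])
snap("top","top3.png")
a,b=cv2.imread("pics/top1.png"),cv2.imread("pics/top3.png")
for nm,(x0,y0,x1,y1) in dict(glue=(105,222,155,254),gouge=(373,155,406,250),carving=(236,252,281,290)).items():
    print(nm,cv2.absdiff(a,b)[y0:y1,x0:x1].mean().round(2))
c=b[180:260,160:260]; w=im[105:260,300:410]
cv2.imwrite("pics/f.png",np.hstack([cv2.resize(c,(500,400),interpolation=2),cv2.resize(w,(284,400),interpolation=2)]))
E
```

```text
340 [[155, 111, 76], [156, 111, 78], [155, 112, 79], [136, 104, 85], [103, 138, 168], [126, 173, 213], [125, 173, 213], [125, 173, 212], [124, 171, 212]]
360 [[157, 113, 78], [156, 111, 75], [154, 109, 78], [123, 96, 81], [111, 152, 186], [137, 191, 228], [138, 191, 230], [136, 191, 228], [138, 190, 228]]
380 [[155, 112, 77], [159, 114, 79], [154, 110, 77], [130, 107, 101], [133, 185, 225], [144, 198, 236], [145, 199, 237], [143, 200, 235], [145, 200, 236]]
glue 70.94
gouge 11.98
carving 12.02
```

View pics/f.png

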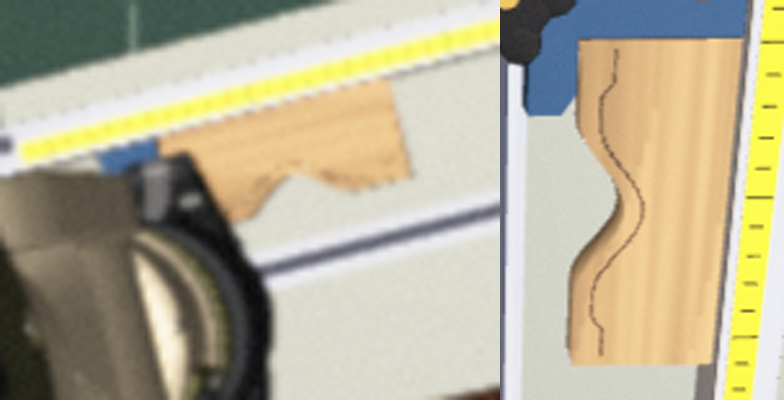

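There is no gap at the stop (blue to wood within one pixel row). The arm hides the bottle in this view, so I move back to check it.

{"name": "play_rows", "arguments": {"moves": [{"claw":0,"delta_pos":[-5,-2,-5],"twist":0},{"claw":0,"delta_pos":[-10,-3,-8],"twist":0},{"claw":0,"delta_pos":[-15,-4,-8],"twist":0},{"claw":0,"delta_pos":[-20,-4,-8],"twist":0},{"claw":0,"delta_pos":[-25,-4,-8],"twist":0},{"claw":0,"delta_pos":[-30,-4,-8],"twist":0},{"claw":0,"delta_pos":[-30,-4,-8],"twist":0}]}}

```text
clock: 16.2
tcp_pos: [0.5345, -0.1012, 0.2596]
orientation: [-0.002, 0.624, 0.781, -0.001]
wrist_force: [-1.0, 0.5, 0.0]
finger_gap: -0.0002
```

```bash
python3 - <<'E'
from h import *
tcp(); snap("top","top4.png")
for q in ["carving","glue","gouge","piece"]: print(q,[(np.round(d["extent"]),round(d["conf"],2)) for d in spotter.spot_in("top",q)])
a,b=cv2.imread("pics/top1.png"),cv2.imread("pics/top4.png")
for nm,(x0,y0,x1,y1) in dict(glue=(105,222,155,254),gouge=(373,155,406,250),carving=(236,252,281,290)).items(): print(nm,cv2.absdiff(a,b)[y0:y1,x0:x1].mean().round(2))
print(piece("top",(190,180,265,240),"top4.png"))
E
```

```text
t 16.2 n,t,z mm [ 497.3 -220.6] 259.6 F(n,t) [-0.84  0.68] 0.01
carving [(array([239., 255., 278., 286.]), 0.72)]
glue [(array([106., 222., 153., 252.]), 0.75)]
gouge [(array([376., 156., 388., 183.]), 0.69)]
piece [(array([274., 104., 324., 134.]), 0.84), (array([194., 194., 240., 230.]), 0.73), (array([186.,  86., 230., 136.]), 0.57), (array([370., 286., 383., 310.]), 0.5)]
glue 14.49
gouge 46.69
carving 13.51
(array([573.2, 217.3]), array([ 52.3, 117.4]), np.float32(13.394802))
```

```bash
python3 -c "
from h import *
print(env.hand_in())"
```

```text
the job is handed in; nothing more can be done
None
```

The pale piece is home in the corner pocket, against both the fence and the stop, and the job was handed in at about 16 s of the 51 s allowed. No verdict was reported. I pushed it across with the shut fingertips in its scoop until it lay flat on the fence, about 160 mm short of home. Then I slid it along under about 5 N of pressure until it met the stop, backed the hand off and lifted clear.

**Last checks**
- **Fit:** the piece is parallel to the fence within about 0.3°, or 0.006 rad. No gap shows at the stop. The force along the fence rose from 5 to 13.5 N with almost no further movement, which confirms the contact.
- **Other objects:** the carving, gouge and bottle show no shift against the first top picture, and the hand touches nothing.

**Disagreements**
- **Stop face:** the cameras put it 2–3 mm nearer than where contact came (about t = 137 mm against 139 to 140), so I relied on the force.
- **Leading end:** near the stop, my wrist-camera reading of it was hidden by the stop's top edge, so I tracked a grain mark on the piece instead.
- **Gouge:** the arm covered part of it in the last picture, so its check comes from the picture just before.

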